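Test a cell: set it in the tester and click the green dome key

TASK

Test the orange-banded battery cell on the repair bench: set it down gently, standing upright, in the round well of the cell tester and let go of it. Then press the tester's green dome key just until it clicks - stop as soon as its resistance drops, without pushing on to the bottom - and let the key come up again.

Things in the scene. Friction and masses are not known exactly. Their poses are not given: they have to be found in the camera images.
- orange_cell: Round battery cell, black foot, orange upper half, 33 mm in diameter, 61 mm tall with its steel nub, about 0.14 kg, standing loose and upright on the bench. Origin: centre of its underside; z is its axis, up. A blue-banded and a white-banded cell of the same size stand nearby, at least 85 mm away centre to centre; they are not wanted.
- tester: Fixed case 130 (x) by 290 mm (y), may stand turned; origin: centre of its underside on the bench, z up. Round well at x 0, y +85 mm: floor 30 mm above the bench, black collar of inner radius 33 mm, rim 42 mm above the bench. For y -145 to +30 mm a raised white block, 45 mm high, bears a green and a red dome key, at about y -20 and y -90 mm, in either order; only green is wanted.
- green_key_top (a point): Centre of the flat top of the green dome key: a round cap 34 mm in diameter, its top 63 mm above the bench when up; the point goes down with the key. It is pressed straight down.
- green_key (a joint): Travel of the green key in m: 0 up, grows when pressed. It resists with 1 N at first, 4 N at its peak at 2.5 mm; then the dome gives way (the click), down to 1.6 N at 7 mm; then it stiffens (4 N at 9 mm, 6 N at 10 mm) up to the hard stop at 11.5 mm. Clicked beyond 4.5 mm; pushed too far beyond 10 mm. Springs back when released.
There are look-alikes about, which are no part of the job. Leave any purple look-alike of the orange_cell alone.

How it is judged:
On the way, in this order (a step that is already met when the one before it is completed fails the run):
1. the orange cell stands upright in the tester's well, let go (x of orange_cell in the frame of tester between -0.02 and 0.02 m and y of orange_cell in the frame of tester between 0.065 and 0.105 m and z of orange_cell in the frame of tester between 0.026 and 0.035 m and angle between orange_cell's own z axis and vertical below 0.17 rad and contact force between the fingers and orange_cell below 0.1 N and linear speed of orange_cell below 0.03 m/s), for 0.2 s.
2. the green key is pressed past its click (more than 4.5 mm) while the cell stands in the well (x of orange_cell in the frame of tester between -0.02 and 0.02 m and y of orange_cell in the frame of tester between 0.065 and 0.105 m and z of orange_cell in the frame of tester between 0.026 and 0.035 m and angle between orange_cell's own z axis and vertical below 0.17 rad and value of joint green_key above 0.0045 m), for 0.1 s.
At the end, for the whole second after the job is handed in: The orange cell stands at rest in the well (within 20 mm of its centre in the tester's x and y, foot on the well floor within about 4 mm, tilted less than 10 degrees) and the green key is up again (less than 2 mm down) (x of orange_cell in the frame of tester between -0.02 and 0.02 m and y of orange_cell in the frame of tester between 0.065 and 0.105 m and z of orange_cell in the frame of tester between 0.026 and 0.035 m and angle between orange_cell's own z axis and vertical below 0.17 rad and linear speed of orange_cell below 0.03 m/s and value of joint green_key below 0.002 m); the robot touches nothing.
It fails at once if the green key is pushed too far (more than 10 mm, onto its stop) (value of joint green_key above 0.01 m).
It fails at once if the cell is dropped or thrown into the well (faster than 0.5 m/s within 20 mm of the well's centre and with its foot less than 40 mm above the well floor) (x of orange_cell in the frame of tester between -0.02 and 0.02 m and y of orange_cell in the frame of tester between 0.065 and 0.105 m and z of orange_cell in the frame of tester below 0.07 m and linear speed of orange_cell above 0.5 m/s).
It also fails if it takes over 59 s, if anything falls off the work surface, if the arm or the gripper's body presses on something with over 40 N, if the wrist force passes 120 N, or if a joint passes its speed limit or range.

ROBOT

A 7-joint arm with a two-finger parallel gripper is mounted at the origin on the work surface. World frame = base frame: x ahead of the robot, y to its left, z up, the work surface at z = 0. Lengths are in m, angles in rad, forces in N, time in s.
With the tool pointing down it reaches from about 0.4 to 0.9 m from the base axis. Payload 5.5 kg.
Tool frame: the origin (TCP) lies at the very end of the fingers, on their centre line; the grasp point (between the pads) lies r.tcp_to_grasp behind it (r.tcp_to_grasp is the distance from the TCP to the grasp point, in m); z points along the fingers, y is the direction in which the jaws open and shut (so a half turn about z gives the same grasp; the last joint's range is limited). The gripper opens to 92 mm and grips with 3 to 60 N. Pads are 19 mm wide; open, the fingers measure 130 mm over their backs; the gripper's body (75 mm by 190 mm) begins 47 mm behind the grasp point.
Start: joints at [1.409, 0.501, -0.427, 1.55, 0.221, 1.138, -0.21], TCP at [0.268, -0.592, 0.227] pointing down, gripper open.
Joint ranges: [-2.88, 2.88], [-0.31, 2.03], [-1.54, 1.56], [0.2, 2.42], [-1.41, 4.55], [0.19, 2.02], [-2.57, 2.57]. Speed limits (rad/s): [2.57, 2.57, 3.14, 3.14, 3.14, 3.14, 3.14].

INTERFACE

Orientations are given as a rotation vector (axis times angle).
In Python, from plant import r, snapshot, camera_model, workorder, search_frame, outline_of, spot_point gives the robot as it stands.
- The arm moves only by the tool apply_moves, never from a script. Its argument "steps" is a list of rows, each a list of 2 entries, a list of its own where there are three numbers: the shift along the world's x, y, z as a fraction of full scale, then the turn about the world's z as a fraction of full scale. A call has 1 to 20 rows; each row is the pose to reach, as a shift and turn from the pose commanded when the call began; what a row does not reach only later rows make up. Full scale, the value 1, is 1 m for a shift and 120 degrees for a turn. A row lasts 1/8 s, in which the tool goes at most 62.5 mm and 10.7 degrees, less where a joint would pass 70% of its speed; a pose out of reach is approached as far as the arm can. A call with a number of a shift or a turn outside -1 to 1 is refused whole. A call with a gripper value outside its range is refused whole. "fingers" is the closure in counts, from 0 (fully open) to 255 (shut), set as the call begins (left out, the last holds). The fingers move at their own pace and stop on an object; "grip_force" is the grip in N (left out, the last holds). Time passes only in rows, so rows that repeat a pose let the fingers close. It gives the time, the measured TCP pose, the force and the opening at its end, in the units of the state.
- r.observe(): the state, without advancing time (a new reading comes with each control period).
- snapshot(name): name is "scene" or "top" or "wrist"; returns the picture (400x640x3 uint8, blue, green, red); there is no depth.
- camera_model(name): a dict with "fovy" (degrees; the focal length in pixels is half the picture's height over the tangent of half this angle, whatever the lens; pixels are square), "cx", "cy" (the principal point, pixels), "world_from_camera" (4x4, takes a point from camera to world coordinates). Camera axes: x right, y up, looking along -z (the intrinsics and any distortion apply to the point x, -y, -z); pixel columns grow to the right and rows downward; lengths in m; the calibration is good to about 2 mm. A picture is of the moment at which its call begins: read the wrist's pose just before it. camera_model takes no time and is no camera call; for the wrist camera it gives the pose at the moment of the call.
- workorder.hand_in(): hands the job in, once; it reports no verdict.
Trained networks look in the newest picture that a camera, given by its name, has taken for a name from the list of things; names that differ only in an ending like _2 or _b are one class to them, and where a whole thing is asked for, a point or a joint stands for the part that bears it (a point fixed in the world has none). Each returns a list of dicts, best first, with "confidence" (0 to 1); they miss things now and then, are a little off and sometimes report something else, mostly with a low value. They report only what shows in the picture. A call takes as long as a camera call. They do not tell look-alikes from the thing itself.
- search_frame(camera, query): "box" ([left, top, width, height] in pixels, round what is visible of it).
- outline_of(camera, query): "pixels" (400x640 bool, what is visible of it) and "box" ([left, top, width, height] in pixels, round what is visible of it).
- spot_point(camera, query): "pixel" ([row, column] in pixels: a listed point, or the origin of a listed thing).
The state is a dict: "time": time; "joint_positions": joint angles; "qd": joint speeds; "tau": joint torques, N m; "position": TCP position; "tcp_rot": TCP orientation; "force": force on the tool from outside, world axes, zero at the start; "torque": the same for the moment, N m; "finger_gap": finger opening in m.
Only numpy, scipy, OpenCV 4.12 (cv2) and the standard library are available. Lean on these libraries where they do the work, as an engineer would, in place of code of your own. Each camera call takes 0.05 s, during which the arm holds its last target. There are 200 camera calls.

## Working session

There is one attempt and no reset: what is moved stays moved. The work goes in short steps, Python scripts to look and compute and a tool call to move; the robot and the scene stay as the last step left them, time stands still between calls to the robot, and variables do not carry over. Pictures are saved under pics/ and viewed, about 8 in all and at most 12, crops included, and the job is handed in when it is done.

Besides the shell and the picture viewer there is one more tool, called as name([rows], argument=value, ...), one row to a line, values as JSON. apply_moves: Moves the arm, as the interface text tells. Its arguments: {"type":"object","properties":{"steps":{"type":"array"},"fingers":{"type":"number"},"grip_force":{"type":"number"}},"required":["steps"]}

```bash
ls; mkdir -p pics; python3 - <<'E'
from plant import *
import cv2,numpy as np
o=r.observe();print(o['time'],o['position'],o['tcp_rot'],o['finger_gap'],o['force'],r.tcp_to_grasp)
for n in['scene','top']:
    cv2.imwrite(f'pics/{n}0.png',snapshot(n)); m=camera_model(n);print(n,m['fovy'],m['cx'],m['cy'],{k:v for k,v in m.items() if k not in('fovy','cx','cy')})
    for q in['orange_cell','tester','green_key_top']:
        print(q,[(np.round(d['pixel'],1).tolist(),round(d['confidence'],2)) for d in spot_point(n,q)])
E
```

```text
pics
0.0 [ 0.26751913 -0.59164228  0.22568632] [-3.06915785e+00 -6.61892613e-01  5.96431593e-04] 0.09181126577885103 [ 0.1218195  -0.21027547  0.84755301] 0.0188
scene 50.896651983025976 316.55093955528133 195.63834418698588 {'world_from_camera': array([[-0.51250252, -0.68804507,  0.51374619,  0.95487268],
       [ 0.85856604, -0.40061065,  0.31996165,  0.36078715],
       [-0.01433585,  0.60506618,  0.7960461 ,  0.70343832],
       [ 0.        ,  0.        ,  0.        ,  1.        ]])}
orange_cell [([234.6, 478.5], 0.93), ([271.9, 423.9], 0.67), ([244.1, 442.9], 0.58)]
tester [([162.0, 230.3], 0.8)]
green_key_top [([137.9, 213.6], 0.61)]
top 57.603311132987535 313.85330022456577 200.35316044310937 {'world_from_camera': array([[-0.00861431,  0.99430856, -0.10618985,  0.40603247],
       [-0.99915805, -0.01281853, -0.03897288,  0.07002829],
       [-0.04011227,  0.10576472,  0.99358182,  0.95400127],
       [ 0.        ,  0.        ,  0.        ,  1.        ]])}
orange_cell [([233.5, 205.3], 0.76), ([210.8, 225.6], 0.72), ([191.3, 229.2], 0.69)]
tester []
green_key_top [([196.2, 426.8], 0.62)]
```

View pics/scene0.png

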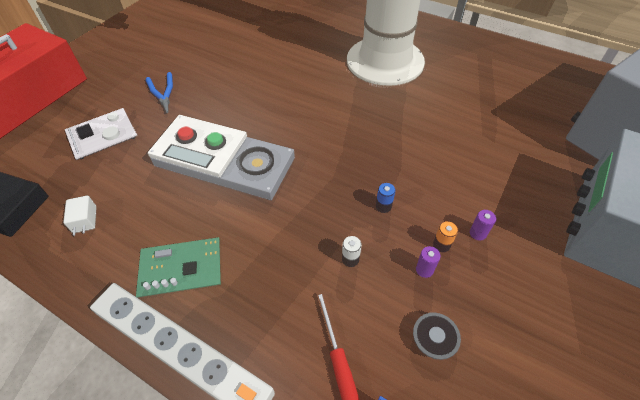

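View pics/top0.png

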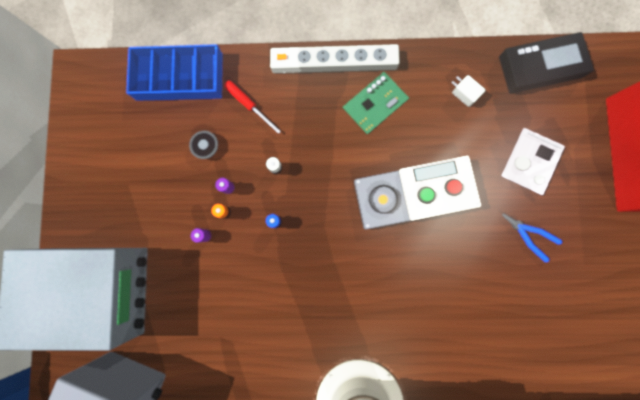

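The orange cell is at scene (446,236) and top (219,211), with a purple look-alike on each side. The tester's well is at scene (257,161) and top (384,199). The green key is at scene (214,139) and top (427,195), with the red one beyond it. Next I'll triangulate these.

```bash
cat > h.py <<'E'
from plant import *
import cv2,numpy as np
def ray(m,px):  # px=(col,row)
    f=200/np.tan(np.radians(m['fovy']/2)); T=m['world_from_camera']
    d=T[:3,:3]@np.array([(px[0]-m['cx'])/f,-(px[1]-m['cy'])/f,-1.])
    return T[:3,3],d/np.linalg.norm(d)
def onz(m,px,z):
    c,d=ray(m,px); return c+d*(z-c[2])/d[2]
def tri(vs):
    A=0;b=0
    for m,p in vs:
        c,d=ray(m,p);P=np.eye(3)-np.outer(d,d);A=A+P;b=b+P@c
    X=np.linalg.solve(A,b)
    return X,[np.linalg.norm((np.eye(3)-np.outer(d,d))@(X-c))*1e3 for c,d in (ray(*v) for v in vs)]
def blob(img,col,near,rad=25):
    h=cv2.cvtColor(img,cv2.COLOR_BGR2HSV)
    lo,hi={'orange':((8,130,90),(22,255,255)),'green':((50,110,60),(85,255,255)),'yellow':((18,60,120),(32,255,255))}[col]
    k=cv2.inRange(h,lo,hi);mask=np.zeros_like(k);cv2.circle(mask,near,rad,255,-1);k&=mask
    n,l,s,c=cv2.connectedComponentsWithStats(k);i=1+np.argmax(s[1:,4]);return c[i],s[i]
E
python3 - <<'E'
from h import *
S=cv2.imread('pics/scene0.png');T=cv2.imread('pics/top0.png');ms,mt=camera_model('scene'),camera_model('top')
for n,c,a,b in[('cell','orange',(446,236),(219,211)),('key','green',(214,139),(427,195)),('well','yellow',(257,161),(384,199))]:
    p,sp=blob(S,c,a,16);q,sq=blob(T,c,b,14);X,e=tri([(ms,p),(mt,q)]);print(n,p.round(1),sp,q.round(1),sq,X.round(4),np.round(e,1))
for p in[(355,180),(362,227),(470,156),(481,209)]:print(onz(mt,p,.04).round(3))
print(onz(mt,(219,211),.05),onz(mt,(223,185),.05),onz(mt,(198,236),.05),onz(mt,(272,221),.05))
a=np.vstack([cv2.resize(np.hstack([S[205:275,390:510],S[110:180,180:300]]),None,fx=3,fy=3,interpolation=2),cv2.resize(np.hstack([T[165:235,170:290],T[160:230,360:480]]),None,fx=3,fy=3,interpolation=2)]);cv2.imwrite('pics/c1.png',a)
E
```

```text
cell [446.9 233.5] [431 221  29  28 436] [217.9 210.9] [205 197  28  29 532] [0.4805 0.3489 0.0406] [1.8 1.8]
key [217.4 136. ] [214 133   7   8  22] [427.7 195.3] [422 190  11  10  75] [ 0.5087 -0.171   0.059 ] [3.3 3.3]
well [256.9 162.3] [252 159  11   8  72] [382.6 199.1] [378 195  10   9  74] [ 0.506  -0.0686  0.0273] [0.2 0.2]
[0.554 0.001 0.04 ]
[ 0.435 -0.014  0.04 ]
[ 0.611 -0.289  0.04 ]
[ 0.477 -0.308  0.04 ]
[0.47875349 0.34490542 0.05      ] [0.54481005 0.33591402 0.05      ] [0.41652038 0.39694218 0.05      ] [0.4521394  0.21054495 0.05      ]
```

View pics/c1.png

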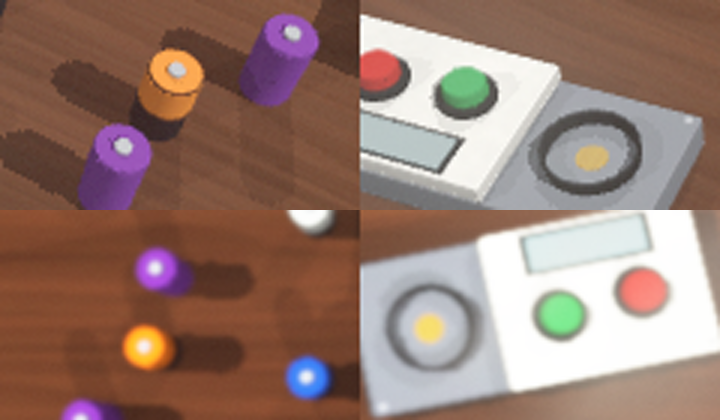

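The triangulated cell (0.480, 0.347), well (0.506, -0.069) and key (0.508, -0.171) all agree with the given heights. I'll set the jaws along about 66° so they clear both purple cells, then move to a hover.

apply_moves([
  [[0.08, 0.05, 0.02], 0.09],
  [[0.14, 0.11, 0.02], 0.18],
  [[0.19, 0.17, 0.02], 0.27],
  [[0.22, 0.23, 0.02], 0.36],
  [[0.24, 0.29, 0.02], 0.45],
  [[0.25, 0.35, 0.02], 0.54],
  [[0.25, 0.41, 0.02], 0.63],
  [[0.25, 0.47, 0.02], 0.72],
  [[0.25, 0.53, 0.02], 0.8],
  [[0.25, 0.59, 0.02], 0.88],
  [[0.24, 0.65, 0.02], 0.96],
  [[0.23, 0.71, 0.02], 1],
  [[0.22, 0.77, 0.02], 1],
  [[0.21, 0.83, 0.0], 1],
  [[0.21, 0.89, 0.0], 1],
  [[0.21, 0.935, -0.01], 1],
  [[0.21, 0.935, -0.02], 1],
  [[0.21, 0.935, -0.02], 1],
  [[0.21, 0.935, -0.02], 1],
  [[0.21, 0.935, -0.02], 1],
], fingers=0, grip_force=15)

```text
time: 2.9
position: [0.4789, 0.3412, 0.207]
tcp_rot: [0.965, 2.989, -0.001]
force: [-0.9, -0.1, 0.5]
finger_gap: 0.0918
```

```bash
cat > look.py <<'E'
from h import *
import sys
o=r.observe();m=camera_model('wrist');W=snapshot('wrist');cv2.imwrite(f'pics/{sys.argv[1]}.png',W)
import pickle;pickle.dump(m,open(f'pics/{sys.argv[1]}.pkl','wb'))
print(o['time'],np.round(o['position'],4),np.round(o['tcp_rot'],3),np.round(o['joint_positions'],2),np.round(o['force'],2),o['finger_gap'],{k:np.round(v,3) for k,v in m.items()})
for q in sys.argv[2:]:
    print(q,[(np.round(d['pixel'],1).tolist(),round(d['confidence'],2)) for d in spot_point('wrist',q)])
E
python3 look.py w1 orange_cell
```

```text
2.9 [0.4789 0.3412 0.207 ] [ 9.650e-01  2.989e+00 -1.000e-03] [ 0.06  0.58 -1.    1.72  0.53  1.14 -0.15] [-0.94 -0.07  0.49] 0.09180282869259945 {'fovy': np.float64(67.315), 'cx': np.float64(322.439), 'cy': np.float64(201.009), 'world_from_camera': array([[ 0.585, -0.782, -0.215,  0.421],
       [ 0.811,  0.564,  0.156,  0.383],
       [-0.001, -0.266,  0.964,  0.365],
       [ 0.   ,  0.   ,  0.   ,  1.   ]])}
orange_cell [([110.4, 333.8], 0.91), ([222.7, 352.0], 0.84), ([178.9, 329.5], 0.68)]
```

View pics/w1.png

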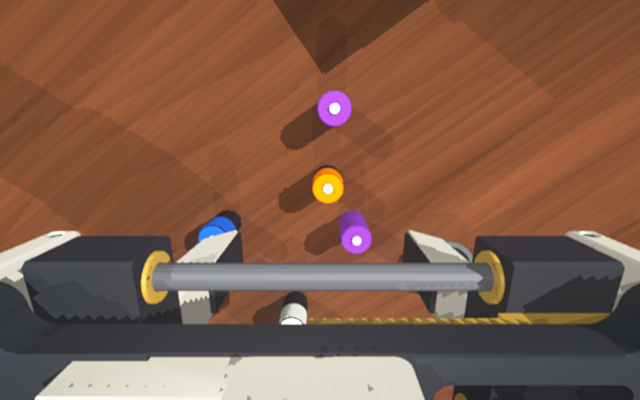

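The orange cell's nub is at (328,188), with the purple cells at (334,108) and (356,240). I'll triangulate the nub from all three views.

```bash
python3 - <<'E'
from h import *
import pickle
ms,mt=camera_model('scene'),camera_model('top');mw=pickle.load(open('pics/w1.pkl','rb'))
v=[(ms,(448.7,228.3)),(mt,(218,210.3)),(mw,(327.5,188.5))]
print(tri(v),tri(v[:2]),tri(v[1:]))
print([onz(m,p,.061).round(4) for m,p in v])
print('purple',onz(mw,(334.5,108),.061),onz(mw,(356.5,240),.061), 'blue',onz(mw,(212,236),.061))
E
```

```text
(array([0.48093519, 0.34568792, 0.05712374]), [np.float64(0.7105626786673954), np.float64(1.026313335140154), np.float64(1.0136717687546064)]) (array([0.47999469, 0.34609092, 0.05551373]), [np.float64(0.3022301076989996), np.float64(0.3022301076991535)]) (array([0.48075295, 0.34521259, 0.0583241 ]), [np.float64(0.9168214290578386), np.float64(0.9168214290578083)])
[array([0.4839, 0.3465, 0.061 ]), array([0.4796, 0.3441, 0.061 ]), array([0.4811, 0.3458, 0.061 ])]
purple [0.42017909 0.39765609 0.061     ] [0.54633471 0.3379161  0.061     ] blue [0.45081352 0.21347586 0.061     ]
```

apply_moves([
  [[0.002, 0.004, -0.02], 0.08],
  [[0.002, 0.004, -0.06], 0.1],
  [[0.002, 0.004, -0.1], 0.1],
  [[0.002, 0.004, -0.12], 0.1],
  [[0.002, 0.004, -0.12], 0.1],
  [[0.002, 0.004, -0.12], 0.1],
])

```text
time: 3.75
position: [0.4808, 0.3476, 0.0883]
tcp_rot: [0.644, 3.073, 0.003]
force: [0.2, 0.1, 0.1]
finger_gap: 0.092
```

```bash
python3 look.py w2
```

```text
3.75 [0.4808 0.3476 0.0883] [6.440e-01 3.073e+00 3.000e-03] [-0.    0.74 -0.93  1.79  0.71  0.98 -0.07] [0.21 0.14 0.06] 0.09198310094273945 {'fovy': np.float64(67.315), 'cx': np.float64(322.439), 'cy': np.float64(201.009), 'world_from_camera': array([[ 0.402, -0.883, -0.244,  0.415],
       [ 0.916,  0.388,  0.105,  0.376],
       [ 0.001, -0.266,  0.964,  0.246],
       [ 0.   ,  0.   ,  0.   ,  1.   ]])}
```

View pics/w2.png

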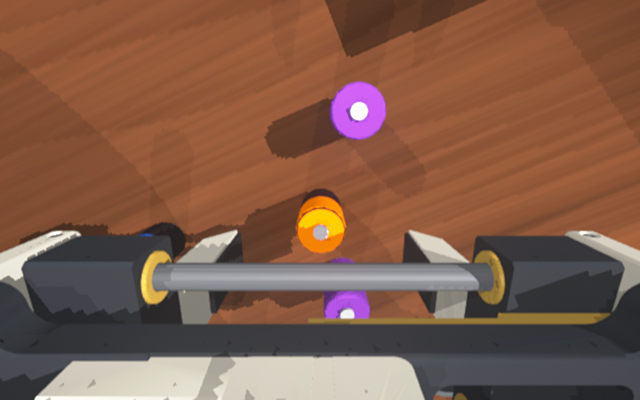

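The nub is at (320,232), centred between the jaws, and the purple cells are well clear. I'll descend and grip.

apply_moves([
  [[0, -0.002, -0.03], 0],
  [[0, -0.002, -0.05], 0],
  [[0, -0.002, -0.064], 0],
  [[0, -0.002, -0.064], 0],
  [[0, -0.002, -0.064], 0],
])

```text
time: 4.42
position: [0.4802, 0.3455, 0.0234]
tcp_rot: [0.644, 3.075, 0.002]
force: [-0.1, -0.3, -0.4]
finger_gap: 0.0919
```

apply_moves([
  [[0, 0, 0], 0],
  [[0, 0, 0], 0],
  [[0, 0, 0], 0],
  [[0, 0, 0], 0],
  [[0, 0, 0], 0],
  [[0, 0, 0], 0],
  [[0, 0, 0], 0],
  [[0, 0, 0], 0],
], fingers=255, grip_force=15)

```text
time: 5.42
position: [0.48, 0.345, 0.0228]
tcp_rot: [0.644, 3.075, 0.001]
force: [0.1, 0.6, -0.7]
finger_gap: 0.0325
```

apply_moves([
  [[0, 0, 0.03], 0],
  [[0, 0, 0.07], 0],
  [[0, 0, 0.12], 0],
  [[0, -0.03, 0.12], -0.06],
  [[0.01, -0.08, 0.12], -0.14],
  [[0.01, -0.13, 0.12], -0.22],
  [[0.01, -0.18, 0.12], -0.3],
  [[0.02, -0.23, 0.12], -0.38],
  [[0.02, -0.28, 0.12], -0.46],
  [[0.026, -0.33, 0.12], -0.47],
  [[0.026, -0.37, 0.12], -0.47],
  [[0.026, -0.4, 0.12], -0.47],
  [[0.026, -0.413, 0.12], -0.47],
  [[0.026, -0.413, 0.12], -0.47],
  [[0.026, -0.413, 0.12], -0.47],
  [[0.026, -0.413, 0.12], -0.47],
])

```text
time: 7.42
position: [0.506, -0.0665, 0.1428]
tcp_rot: [-2.017, -2.408, -0.001]
force: [0.2, 0.0, -1.4]
finger_gap: 0.0328
```

```bash
python3 look.py w3 tester green_key_top orange_cell
```

```text
7.425 [ 0.506  -0.0665  0.1428] [-2.017e+00 -2.408e+00 -1.000e-03] [ 0.73  0.44 -0.8   1.96  0.4   0.9  -0.1 ] [ 0.23  0.03 -1.45] 0.032752269980154125 {'fovy': np.float64(67.315), 'cx': np.float64(322.439), 'cy': np.float64(201.009), 'world_from_camera': array([[ 0.985, -0.169, -0.046,  0.494],
       [ 0.175,  0.949,  0.261,  0.003],
       [-0.001, -0.265,  0.964,  0.301],
       [ 0.   ,  0.   ,  0.   ,  1.   ]])}
tester []
green_key_top [([317.5, 310.1], 0.82)]
orange_cell [([239.0, 324.3], 0.65)]
```

View pics/w3.png

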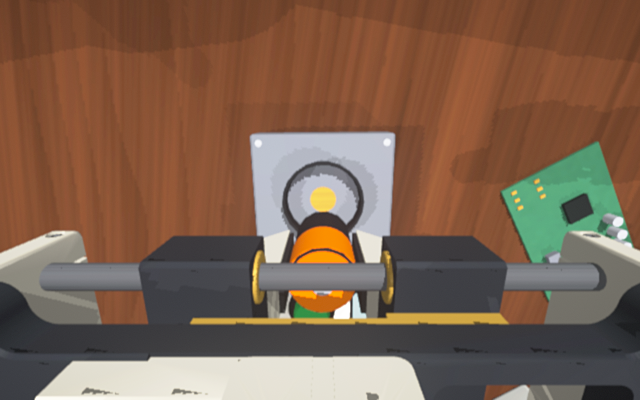

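The cell is held upright. The well's yellow contact is at (323,200), and the case edges line up with the tool.

```bash
python3 - <<'E'
from h import *
import pickle
mt,ms=camera_model('top'),camera_model('scene');mw=pickle.load(open('pics/w3.pkl','rb'));I=cv2.imread('pics/w3.png')
p,s=blob(I,'yellow',(323,199),20);print(p,s,onz(mw,p,.03),tri([(mw,p),(mt,(382.6,199.1)),(ms,(256.9,162.3))]))
a,b=onz(mw,(251,133),.03),onz(mw,(394,132),.03);print(a,b,np.degrees(np.arctan2(*(b-a)[1::-1])),np.linalg.norm(b-a))
E
```

```text
[322.62256809 199.00972763] [310 187  26  25 514] [ 0.50635231 -0.06788063  0.03      ] (array([ 0.50612885, -0.06846888,  0.02769931]), [np.float64(0.33132411732370026), np.float64(0.28046241388024223), np.float64(0.3108235477960566)])
[ 0.43379404 -0.01970872  0.03      ] [0.55745055 0.00311393 0.03      ] 10.457109960100613 0.12574500597643506
```

apply_moves([
  [[0, -0.0015, -0.02], 0],
  [[0, -0.0015, -0.04], 0],
  [[0, -0.0015, -0.06], 0],
  [[0, -0.0015, -0.07], 0],
  [[0, -0.0015, -0.078], 0],
  [[0, -0.0015, -0.082], 0],
  [[0, -0.0015, -0.085], 0],
  [[0, -0.0015, -0.087], 0],
  [[0, -0.0015, -0.087], 0],
  [[0, -0.0015, -0.087], 0],
])

```text
time: 8.88
position: [0.5061, -0.0698, 0.056]
tcp_rot: [2.021, 2.405, 0.0]
force: [0.6, -0.4, -1.6]
finger_gap: 0.0326
```

apply_moves([
  [[0, 0.001, -0.001], 0],
  [[0, 0.001, -0.002], 0],
  [[0, 0.001, -0.002], 0],
  [[0, 0.001, -0.003], 0],
  [[0, 0.001, -0.003], 0],
  [[0, 0.001, -0.003], 0],
])

```text
time: 9.62
position: [0.506, -0.0687, 0.0527]
tcp_rot: [2.021, 2.405, 0.0]
force: [0.4, 0.2, -0.8]
finger_gap: 0.0327
```

apply_moves([
  [[0, 0, -0.001], 0],
  [[0, 0, -0.001], 0],
  [[0, 0, -0.001], 0],
])

```text
time: 10.0
position: [0.5061, -0.0687, 0.0526]
tcp_rot: [2.02, 2.405, -0.001]
force: [-2.5, 0.3, 9.2]
finger_gap: 0.033
```

The foot is firmly on the floor (9 N up), so I'll let go and rise.

apply_moves([
  [[0, 0, 0.001], 0],
  [[0, 0, 0.001], 0],
  [[0, 0, 0.001], 0],
  [[0, 0, 0.001], 0],
  [[0, 0, 0.001], 0],
  [[0, 0, 0.001], 0],
  [[0, 0, 0.02], 0],
  [[0, 0, 0.05], 0],
  [[0, 0, 0.09], 0],
  [[0, 0, 0.12], 0],
  [[0, 0, 0.12], 0],
], fingers=60)

```text
time: 11.38
position: [0.508, -0.0687, 0.1751]
tcp_rot: [2.017, 2.401, 0.004]
force: [0.5, -0.0, 0.3]
finger_gap: 0.0704
```

```bash
python3 - <<'E'
from h import *
S=snapshot('scene');T=snapshot('top');cv2.imwrite('pics/s2.png',S);cv2.imwrite('pics/t2.png',T)
a=np.hstack([cv2.resize(S[95:205,150:310],None,fx=2.5,fy=2.5,interpolation=2),cv2.resize(T[140:250,335:495],None,fx=2.5,fy=2.5,interpolation=2)]);cv2.imwrite('pics/c2.png',a)
for n in('scene','top'):
    for q in('green_key_top','orange_cell'):print(n,q,[(np.round(d['pixel'],1).tolist(),round(d['confidence'],2)) for d in spot_point(n,q)])
E
python3 look.py w4 green_key_top
```

```text
scene green_key_top [([135.5, 214.8], 0.59)]
scene orange_cell [([232.0, 478.8], 0.75), ([271.7, 422.7], 0.74), ([161.2, 257.7], 0.69)]
top green_key_top []
top orange_cell [([189.0, 229.4], 0.77), ([198.4, 383.5], 0.61), ([236.0, 207.1], 0.52)]
11.675 [ 0.5051 -0.0686  0.1708] [-2.019e+00 -2.404e+00  1.000e-03] [ 0.76  0.4  -0.83  1.94  0.36  0.95 -0.07] [ 0.22 -0.11 -0.01] 0.07056243963139126 {'fovy': np.float64(67.315), 'cx': np.float64(322.439), 'cy': np.float64(201.009), 'world_from_camera': array([[ 0.985, -0.167, -0.043,  0.493],
       [ 0.172,  0.95 ,  0.261,  0.001],
       [-0.002, -0.265,  0.964,  0.329],
       [ 0.   ,  0.   ,  0.   ,  1.   ]])}
green_key_top [([299.4, 314.9], 0.75)]
```

View pics/c2.png

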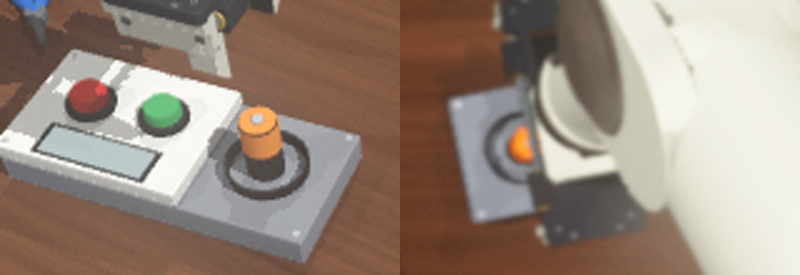

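The cell stands upright and free in the well. Now to locate the green key.

```bash
python3 - <<'E'
from h import *
import pickle
mt,ms=camera_model('top'),camera_model('scene');mw=pickle.load(open('pics/w4.pkl','rb'));mv=pickle.load(open('pics/w3.pkl','rb'))
v=[(ms,(214.8,135.9)),(mt,(427.2,195.7)),(mw,(314.9,299.4)),(mv,(310.1,317.5))]
print([onz(m,p,.063).round(4) for m,p in v],tri(v[:3]),tri(v[:2]))
E
```

```text
[array([ 0.513 , -0.1692,  0.063 ]), array([ 0.5091, -0.1716,  0.063 ]), array([ 0.5154, -0.1731,  0.063 ]), array([ 0.5132, -0.1721,  0.063 ])] (array([ 0.51213989, -0.17201186,  0.06185422]), [np.float64(1.4745003737585178), np.float64(2.887001012490895), np.float64(3.636067247122002)]) (array([ 0.50972154, -0.1730329 ,  0.05826565]), [np.float64(0.12567577057903911), np.float64(0.125675770579085)])
```

apply_moves([
  [[0.003, -0.04, 0], 0],
  [[0.007, -0.08, 0], 0],
  [[0.007, -0.103, 0], 0],
  [[0.007, -0.103, -0.03], 0],
  [[0.007, -0.103, -0.06], 0],
  [[0.007, -0.103, -0.08], 0],
  [[0.007, -0.103, -0.09], 0],
  [[0.007, -0.103, -0.095], 0],
  [[0.007, -0.103, -0.095], 0],
  [[0.007, -0.103, -0.095], 0],
  [[0.007, -0.103, -0.095], 0],
], fingers=255)

```text
time: 13.15
position: [0.5134, -0.1719, 0.0774]
tcp_rot: [2.02, 2.405, 0.0]
force: [-0.2, 0.8, -0.3]
finger_gap: 0.0006
```

```bash
python3 look.py w5; python3 - <<'E'
from h import *
S=snapshot('scene');cv2.imwrite('pics/s3.png',S)
W=cv2.imread('pics/w5.png')
cv2.imwrite('pics/c3.png',np.hstack([cv2.resize(S[95:205,150:310],None,fx=2.5,fy=2.5,interpolation=2),cv2.resize(W,(440,275))]))
E
```

```text
13.15 [ 0.5134 -0.1719  0.0774] [2.02  2.405 0.   ] [ 0.82  0.58 -0.7   1.93  0.51  0.81  0.02] [-0.23  0.81 -0.25] 0.0005869361867459791 {'fovy': np.float64(67.315), 'cx': np.float64(322.439), 'cy': np.float64(201.009), 'world_from_camera': array([[ 0.985, -0.166, -0.046,  0.501],
       [ 0.172,  0.95 ,  0.262, -0.102],
       [ 0.   , -0.266,  0.964,  0.235],
       [ 0.   ,  0.   ,  0.   ,  1.   ]])}
```

View pics/c3.png

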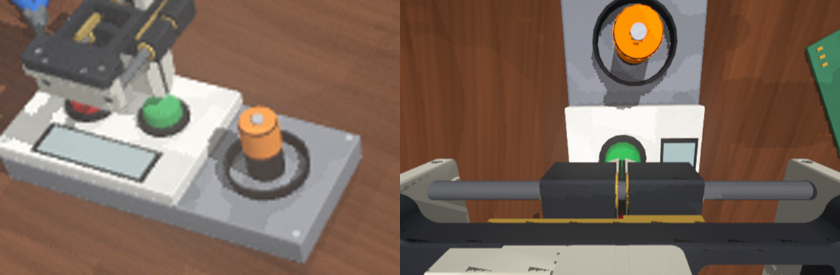

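The fingertip seems offset from the key in the scene view, so I'll check that by projection and with a zoom.

```bash
python3 - <<'E'
from h import *
def proj(m,X):
    T=np.linalg.inv(m['world_from_camera']);p=T[:3,:3]@X+T[:3,3];f=200/np.tan(np.radians(m['fovy']/2));return np.array([m['cx']+f*p[0]/-p[2],m['cy']-f*p[1]/-p[2]])
o=r.observe();ms=camera_model('scene');P=o['position'];S=cv2.imread('pics/s3.png')
C=cv2.resize(S[80:180,160:280],None,fx=6,fy=6,interpolation=cv2.INTER_CUBIC)
for X,c in((P,(255,0,255)),(np.array([.512,-.1715,.063]),(255,255,0)),(np.array([.506,-.068,.042]),(255,0,0))):
    q=proj(ms,X);print(q);cv2.circle(C,tuple(int(v) for v in (q-[160,80])*6),5,c,2)
cv2.imwrite('pics/c4.png',C)
E
```

```text
[212.41133631 130.72239583]
[214.28809291 135.23485611]
[256.11145284 157.8518081 ]
```

View pics/c4.png

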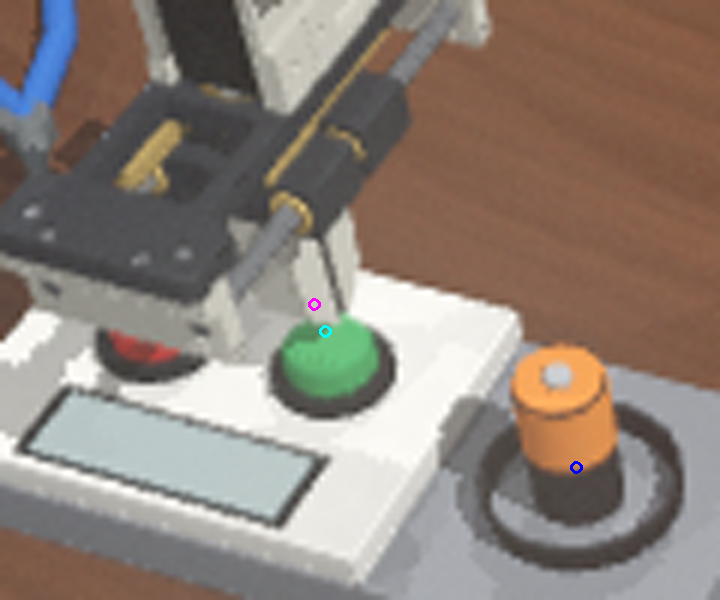

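The tip is directly above the cap, within a few mm of its centre. I'll press in small steps and watch the force.

apply_moves([
  [[-0.001, 0, -0.004], 0],
  [[-0.001, 0, -0.008], 0],
  [[-0.001, 0, -0.011], 0],
  [[-0.001, 0, -0.013], 0],
  [[-0.001, 0, -0.013], 0],
  [[-0.001, 0, -0.013], 0],
  [[-0.001, 0, -0.013], 0],
])

```text
time: 14.12
position: [0.512, -0.1717, 0.0638]
tcp_rot: [2.02, 2.405, 0.0]
force: [-0.1, -0.0, 0.3]
finger_gap: 0.0004
```

apply_moves([
  [[0, 0, -0.001], 0],
  [[0, 0, -0.001], 0],
  [[0, 0, -0.001], 0],
])

```text
time: 14.5
position: [0.5121, -0.1718, 0.0629]
tcp_rot: [2.02, 2.405, 0.0]
force: [0.8, 0.2, 0.7]
finger_gap: 0.0003
```

apply_moves([
  [[0, 0, -0.001], 0],
  [[0, 0, -0.001], 0],
  [[0, 0, -0.001], 0],
])

```text
time: 14.88
position: [0.5121, -0.1718, 0.0619]
tcp_rot: [2.02, 2.405, 0.0]
force: [0.0, 0.0, 3.7]
finger_gap: 0.0009
```

apply_moves([
  [[0, 0, -0.001], 0],
  [[0, 0, -0.001], 0],
  [[0, 0, -0.001], 0],
])

```text
time: 15.25
position: [0.5121, -0.1718, 0.0608]
tcp_rot: [2.021, 2.405, 0.0]
force: [0.7, 0.0, 3.1]
finger_gap: 0.0005
```

apply_moves([
  [[0, 0, -0.001], 0],
  [[0, 0, -0.001], 0],
  [[0, 0, -0.001], 0],
])

```text
time: 15.62
position: [0.512, -0.1718, 0.0598]
tcp_rot: [2.02, 2.405, 0.0]
force: [0.8, -1.1, 3.6]
finger_gap: 0.0006
```

apply_moves([
  [[0, 0, -0.001], 0],
  [[0, 0, -0.001], 0],
  [[0, 0, -0.001], 0],
])

```text
time: 16.0
position: [0.512, -0.1717, 0.0587]
tcp_rot: [2.021, 2.405, 0.0]
force: [0.7, -0.1, 3.4]
finger_gap: 0.0006
```

apply_moves([
  [[0, 0, -0.001], 0],
  [[0, 0, -0.001], 0],
  [[0, 0, -0.001], 0],
])

```text
time: 16.38
position: [0.512, -0.1717, 0.0577]
tcp_rot: [2.021, 2.406, 0.0]
force: [1.5, 0.2, 1.5]
finger_gap: 0.0008
```

apply_moves([
  [[0, 0, -0.001], 0],
  [[0, 0, -0.001], 0],
  [[0, 0, -0.001], 0],
])

```text
time: 16.75
position: [0.5119, -0.1717, 0.0567]
tcp_rot: [-2.021, -2.406, -0.0]
force: [2.2, -0.4, 1.9]
finger_gap: 0.0003
```

```bash
python3 - <<'E'
from h import *
F=[]
for i in range(5):
    snapshot('scene');o=r.observe();F.append(o['force'][2])
print(o['time'],o['position'],np.round(F,2))
E
```

```text
17.0 [ 0.51193342 -0.17171641  0.0567278 ] [1.94 2.33 1.6  2.09 1.58]
```

The force averages 1.9 N at about 6.3 mm of travel, down from a 3.7 N peak, so the key has clicked. I'll release and check.

apply_moves([
  [[0, 0, 0.004], 0],
  [[0, 0, 0.01], 0],
  [[0, 0, 0.03], 0],
  [[0, 0, 0.07], 0],
  [[0, -0.02, 0.12], 0],
  [[0, -0.07, 0.16], 0],
  [[0, -0.12, 0.18], 0],
  [[0, -0.16, 0.2], 0],
  [[0, -0.16, 0.2], 0],
  [[0, -0.16, 0.2], 0],
  [[0, -0.16, 0.2], 0],
])

```text
time: 18.38
position: [0.5119, -0.3297, 0.2566]
tcp_rot: [-2.017, -2.407, -0.001]
force: [0.7, 0.2, 0.0]
finger_gap: 0.0003
```

```bash
python3 - <<'E'
from h import *
o=r.observe();print(o['time'],o['position'],o['force'],np.abs(o['qd']).max())
S=snapshot('scene');cv2.imwrite('pics/c5.png',cv2.resize(S[80:200,150:310],None,fx=4,fy=4,interpolation=2))
E
```

```text
18.375 [ 0.51190504 -0.32971291  0.25659925] [0.71880075 0.17763607 0.00824851] 0.006687110017638055
```

View pics/c5.png

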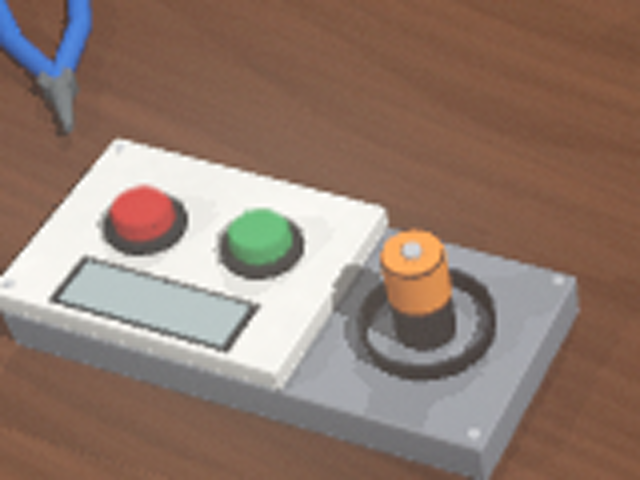

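The cell stands upright in the well at (415,290), the green key at (262,240) is up, and the arm is clear.

```bash
python3 -c "
from plant import *
print(workorder.hand_in())"
```

```text
the job is handed in; nothing more can be done
None
```

I stood the orange cell upright in the tester's well and let go. Then I pressed the green key until it clicked, let it come back up, and handed the job in at about 18 s of the 59 s allowed.

- **Placing:** I lowered the cell in small steps until its foot pressed on the well floor (9 N). It went in at about (0.506, -0.069) m, about 1 mm from the measured well centre.
- **Key press:** the resistance peaked at about 3.7 N, then fell to a steady 1.9 N at about 6.3 mm of travel. That is past the 4.5 mm click and well short of the 10 mm limit.
- **Last picture:** the cell was upright in the well, the green key was up, and the arm was clear with nothing touching it.

**Disagreements:**
- The views of the green key's top differed by up to about 6 mm, so I used an average and checked the fingertip over the cap in a zoomed picture.
- In that picture the fingertip also sat about 8 mm from where the calibration put it, but it was visibly over the cap.

No check failed, and the hand-in reported no verdict.

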